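# Pull the tired latch plunger

### The job

One of the three spring latch plungers standing on the bench is tired: under a light squeeze, pin against back, its pin goes right in, while the pins of the two sound ones barely give. Find the tired one by squeezing them and, still squeezed pin against back, carry it to the shallow dark steel tray and stand it there upright; leave the two sound ones standing where they are.

Things in the scene. Friction and masses are not known exactly. Their poses are not given: they have to be found in the camera images.
- plunger_a: Spring plunger: black upright hexagonal block 50 mm tall, 34 mm across flats; a steel pin 16 mm thick stands 14 mm out of one flat side (its own -x side), pin axis level, 34 mm above the foot. Origin: centre of the block's underside, z up. Pin face to opposite flat: 48 mm with the pin out, 37 mm pushed in to its stop. 0.1 to 0.16 kg. Any of the three may be the tired one.
- plunger_b: Spring plunger: same shape, size, axes and look as plunger_a. Any of the three may be the tired one.
- plunger_c: Spring plunger: same shape, size, axes and look as plunger_a. Any of the three may be the tired one.
- pin_a (a joint): Pin of plunger_a: how far it is pushed in, 0 (out) to 0.011 m (at its stop); it springs back when let go. Tired spring: at the stop from 4 N up, so a squeeze of about 10 N leaves 37 mm between the fingers. Sound spring: 1 mm in at 10 N (47 mm left), 3 mm at 25 N.
- pin_b (a joint): Pin of plunger_b: how far it is pushed in, 0 (out) to 0.011 m (at its stop); it springs back when let go. Tired spring: at the stop from 4 N up, so a squeeze of about 10 N leaves 37 mm between the fingers. Sound spring: 1 mm in at 10 N (47 mm left), 3 mm at 25 N.
- pin_c (a joint): Pin of plunger_c: how far it is pushed in, 0 (out) to 0.011 m (at its stop); it springs back when let go. Tired spring: at the stop from 4 N up, so a squeeze of about 10 N leaves 37 mm between the fingers. Sound spring: 1 mm in at 10 N (47 mm left), 3 mm at 25 N.
- tray: Shallow open dark steel tray fixed on the bench, 130 mm (its x) by 160 mm (its y), 12 mm tall, walls and floor 4 mm thick. Origin: centre of its underside, z up; the inner floor is 4 mm above it.
There are look-alikes about, which are no part of the job. What is shaped like the plunger_b but green is not meant.

How it is judged:
On the way:
1. the tired plunger is held over or in the tray (within 60 mm of its middle, seen from above), squeezed pin to back with its pin in by over 8 mm (((horizontal distance between plunger_a and tray below 0.06 m and value of joint pin_a above 0.008 m) or (horizontal distance between plunger_b and tray below 0.06 m and value of joint pin_b above 0.008 m) or (horizontal distance between plunger_c and tray below 0.06 m and value of joint pin_c above 0.008 m))), for 0.1 s.
At the end, for the whole second after the job is handed in: The tired plunger stands upright (within 10 degrees), released and at rest, on the tray's floor, its block wholly inside the walls; the two sound plungers stand upright (within 11 degrees) within 40 mm of where they started (((x of plunger_a in the frame of tray between -0.047 and 0.047 m and y of plunger_a in the frame of tray between -0.062 and 0.062 m and z of plunger_a in the frame of tray below 0.012 m and angle between plunger_a's own z axis and vertical below 0.18 rad and linear speed of plunger_a below 0.02 m/s and distance of each of plunger_b, plunger_c from where it was at the start of the episode below 0.04 m and angle between each of plunger_b, plunger_c's own z axis and vertical below 0.2 rad) or (x of plunger_b in the frame of tray between -0.047 and 0.047 m and y of plunger_b in the frame of tray between -0.062 and 0.062 m and z of plunger_b in the frame of tray below 0.012 m and angle between plunger_b's own z axis and vertical below 0.18 rad and linear speed of plunger_b below 0.02 m/s and distance of each of plunger_a, plunger_c from where it was at the start of the episode below 0.04 m and angle between each of plunger_a, plunger_c's own z axis and vertical below 0.2 rad) or (x of plunger_c in the frame of tray between -0.047 and 0.047 m and y of plunger_c in the frame of tray between -0.062 and 0.062 m and z of plunger_c in the frame of tray below 0.012 m and angle between plunger_c's own z axis and vertical below 0.18 rad and linear speed of plunger_c below 0.02 m/s and distance of each of plunger_a, plunger_b from where it was at the start of the episode below 0.04 m and angle between each of plunger_a, plunger_b's own z axis and vertical below 0.2 rad))); the robot touches nothing.
It also fails if it takes over 58 s, if anything falls off the work surface, if the arm or the gripper's body presses on something with over 40 N, if the wrist force passes 120 N, or if a joint passes its speed limit or range.

### The arm

A 7-joint arm with a two-finger parallel gripper is mounted at the origin on the work surface. World frame = base frame: x ahead of the robot, y to its left, z up, the work surface at z = 0. Lengths are in m, angles in rad, forces in N, time in s.
With the tool pointing down it reaches from about 0.425 to 0.875 m from the base axis. Payload 8.4 kg.
Tool frame: the origin (TCP) lies between the finger pads; the fingertips stand 11 mm ahead of it and the grasp point (between the pads) lies 8 mm behind it; z points along the fingers, x is the direction in which the jaws open and shut, and the axes are right-handed (so a half turn about z gives the same grasp; the last joint's range is limited). The gripper opens to 87 mm and grips with 3 to 60 N. Pads are 19 mm wide; open, the fingers measure 117 mm over their backs; the gripper's body (75 mm by 190 mm) begins 51 mm behind the grasp point.
Start: joints at [-1.247, 0.333, 0.04, 1.465, -0.013, 1.343, -0.059], TCP at [0.267, 0.593, 0.234] pointing down, gripper open.
Joint ranges: [-2.58, 2.58], [-0.38, 2.09], [-1.3, 1.39], [0.25, 2.4], [-1.5, 4.64], [0.08, 2.09], [-2.65, 2.65]. Speed limits (rad/s): [2.22, 2.22, 2.79, 2.79, 3.14, 3.14, 3.14].

### API

Orientations are given as a 3x3 rotation matrix whose columns are the frame's x, y, z axes.
In Python, from plant import state, camera, sign_off gives the robot as it stands.
- The arm moves only by the shell command python3 -m pendant 'ROWS'. ROWS is JSON, a list that holds one entry, the list of rows, each a list of 7 numbers: the shift along the world's x, y, z in cm, then the turn, a rotation vector about the world's x, y, z in degrees, then the opening, from -1 (shut) to 1 (fully open), so that 0 is half open. A call has 1 to 20 rows; each row shifts and turns the pose as measured when the row begins; what a row does not reach is not made up. A row lasts 1/12 s, in which the tool goes at most 41.7 mm and 7.16 degrees, less where a joint would pass 70% of its speed; a pose out of reach is approached as far as the arm can. A call with a gripper value outside its range is refused whole. The fingers move at their own pace and stop on an object; the grip force is fixed at half the most. Time passes only in rows, so rows that do not move let the fingers close. It gives the time, the measured TCP pose, the force and the opening at its end, in the units of the state.
- state(): the state, without advancing time (a new reading comes with each control period).
- camera(name): name is "scene" or "top"; returns a dict with "image" (480x640x3 uint8, red, green, blue), "fx", "fy", "cx", "cy" (pixels), "pose" (4x4, takes a point from camera to world coordinates). Camera axes: x right, y down, z forward; pixel columns grow to the right and rows downward; lengths in m; the calibration is good to about 2 mm. A picture is of the moment at which its call begins. There is no depth.
- sign_off(): hands the job in, once; it reports no verdict.
The state is a dict: "clock": time; "joint_pos": joint angles; "joint_velocities": joint speeds; "effort": joint torques, N m; "ee_pos": TCP position; "eef_rot": TCP orientation; "ft_force": force on the tool from outside, world axes, zero at the start; "ft_torque": the same for the moment, N m; "width": finger opening in m.
Only numpy, scipy, OpenCV 4.12 (cv2) and the standard library are available. Lean on these libraries where they do the work, as an engineer would, in place of code of your own. Each camera call takes 0.05 s, during which the arm holds its last target.

## Working session

There is one attempt and no reset: what is moved stays moved. The work goes in short steps, Python scripts to look and compute and a shell command to move; the robot and the scene stay as the last step left them, time stands still between calls to the robot, and variables do not carry over. Pictures are saved under pics/ and viewed, and the job is handed in when it is done.

```bash
mkdir -p pics; ls; python3 - <<'E'
from plant import state,camera
import cv2
for n in("scene","top"):
    c=camera(n); cv2.imwrite(f"pics/{n}0.png",c["image"][:,:,::-1]); print(n,c["fx"],c["cx"],c["cy"],c["pose"].tolist() if hasattr(c["pose"],'tolist') else c["pose"])
s=state(); print(s["clock"],s["ee_pos"],s["eef_rot"],s["width"],s["ft_force"])
E
```

```text
pics
scene 617.8938546333708 316.49881624135264 247.64477358488375 [[0.7073635447706641, 0.4680467416910556, -0.5296877033893344, 0.9601431316714389], [0.7066187058230117, -0.4873991116944497, 0.5129640440620314, -0.43529000733576106], [-0.018078166679533797, -0.7371393040069482, -0.6754989462446698, 0.618426022907279], [0.0, 0.0, 0.0, 1.0]]
top 589.8280526720879 324.9663948542774 228.3601949047359 [[0.0053357622325946215, -0.9954917604696459, 0.09469785889048711, 0.43681205317707916], [-0.9994065901144715, -0.002086107269768211, 0.034381910828565856, -0.0019019348807064736], [-0.03402935904717645, -0.09482511794616663, -0.9949121567904041, 0.8236705451106541], [0.0, 0.0, 0.0, 1.0]]
0.1 [0.26656066 0.59239174 0.23274564] [[ 4.10317781e-01  9.11942476e-01 -4.87885172e-04]
 [ 9.11941499e-01 -4.10318058e-01 -1.33900972e-03]
 [-1.42128794e-03  1.04496762e-04 -9.99998985e-01]] 0.08701197711049656 [ 0.14760639  0.42034696 -0.3264566 ]
```

View pics/scene0.png

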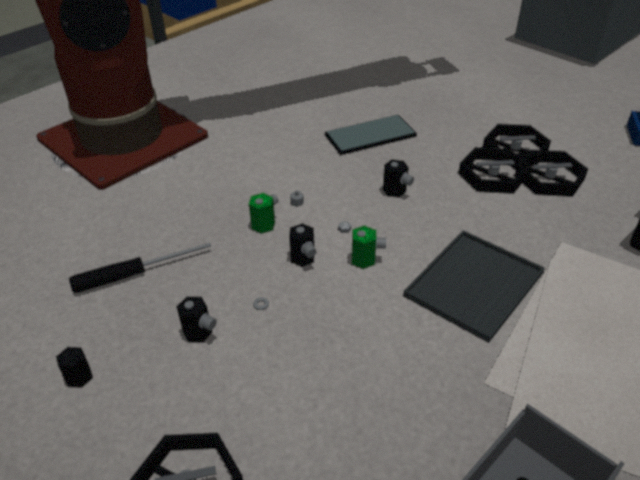

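View pics/top0.png

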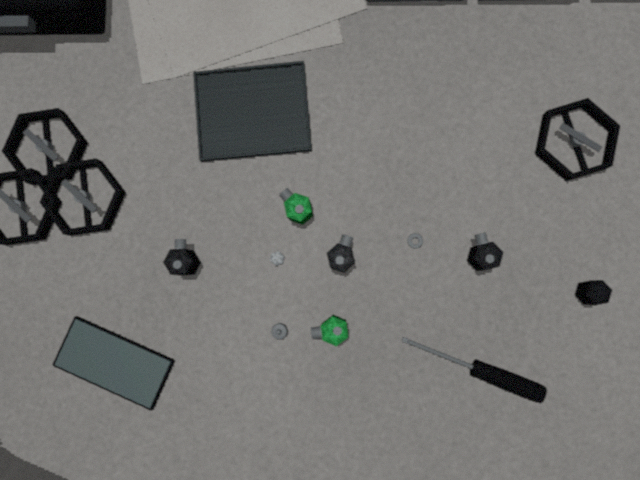

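```bash
cat > h.py <<'E'
import numpy as np,cv2
from plant import state,camera
def ray(c,u,v,z):
    P=np.array(c["pose"]);d=P[:3,:3]@np.array([(u-c["cx"])/c["fx"],(v-c["cy"])/c["fy"],1]);o=P[:3,3]
    return o+d*(z-o[2])/d[2]
def proj(c,p):
    P=np.array(c["pose"]);q=P[:3,:3].T@(np.array(p)-P[:3,3]);return c["fx"]*q[0]/q[2]+c["cx"],c["fy"]*q[1]/q[2]+c["cy"]
E
python3 - <<'E'
import cv2,numpy as np
t=cv2.imread("pics/top0.png");s=cv2.imread("pics/scene0.png")
r=[]
f=lambda im,u,v:np.clip(cv2.resize(im[v-30:v+30,u-30:u+30],(260,260),interpolation=cv2.INTER_CUBIC).astype(float)*1.8,0,255)
a=np.hstack([f(t,181,257),f(t,341,252),f(t,485,252)]);b=np.hstack([f(s,396,180),f(s,302,245),f(s,196,320)])
cv2.imwrite("pics/crop0.png",np.vstack([a,b]))
E
```

```text
[ WARN:0@0.121] global loadsave.cpp:1063 imwrite_ Unsupported depth image for selected encoder is fallbacked to CV_8U.
```

View pics/crop0.png

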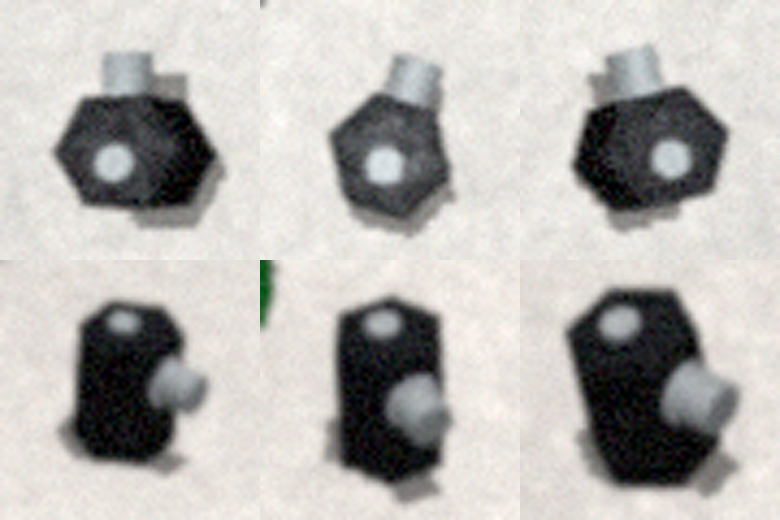

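```bash
python3 - <<'E'
from h import *
C={n:camera(n) for n in("top","scene")}
im={n:cv2.GaussianBlur(C[n]["image"],(3,3),0).astype(int) for n in C}
for nm,u,v in(("A",181,261),("B",341,257),("C",485,254)):
    I=im["top"][v-30:v+30,u-30:u+30]; g=I.sum(2)//3
    dark=((I.max(2)<70)).astype(np.uint8)
    k,l,st,ce=cv2.connectedComponentsWithStats(dark); j=1+np.argmax(st[1:,4])
    cs,_=cv2.findContours((l==j).astype(np.uint8),0,2); h=cv2.convexHull(max(cs,key=cv2.contourArea))
    ap=cv2.approxPolyDP(h,2,True)[:,0]+[u-30,v-30]
    m=np.zeros(g.shape,np.uint8);cv2.fillConvexPoly(m,h,1)
    m=cv2.erode(m,np.ones((5,5)))
    w=np.where(m>0,np.clip(g-75,0,None),0);yy,xx=np.mgrid[:60,:60]
    du,dv=(w*xx).sum()/w.sum()+u-30,(w*yy).sum()/w.sum()+v-30
    print(nm,"disc",du,dv,ray(C["top"],du,dv,.05).round(4),"hull",ap.tolist())
    print("  world z.05",[ray(C["top"],*p,.05)[:2].round(4).tolist() for p in ap])
g=C["top"]["image"].astype(int)
for nm,u,v in(("A",181,245),("B",347,241),("C",481,240)):
    print(nm); print(g[v-9:v+10,u-13:u+14].sum(2)//3)
# tray
d=(g[50:175,180:325].max(2)<75).astype(np.uint8)
cs,_=cv2.findContours(d,0,2);c=max(cs,key=cv2.contourArea);r=cv2.minAreaRect(c)
print(r); b=cv2.boxPoints(r)+[180,50]; print([ray(C["top"],*p,.012).round(3).tolist() for p in b]); print(ray(C["top"],r[0][0]+180,r[0][1]+50,.012))
E
```

```text
A disc 176.73182121414277 264.08739159439625 [0.4626 0.2207 0.05  ] hull [[192, 249], [200, 262], [196, 273], [189, 276], [170, 273], [164, 263], [169, 251], [185, 246]]
  world z.05 [[0.4826, 0.2009], [0.4655, 0.1897], [0.451, 0.1947], [0.447, 0.2039], [0.4508, 0.2293], [0.464, 0.2377], [0.4799, 0.2315], [0.4866, 0.2103]]
B disc 339.34087626384206 259.75974963890224 [0.4692 0.0058 0.05  ] hull [[337, 244], [351, 246], [354, 262], [344, 273], [332, 269], [328, 252]]
  world z.05 [[0.4898, 0.0089], [0.4873, -0.0095], [0.4663, -0.0134], [0.4519, -0.0004], [0.457, 0.0153], [0.4793, 0.0207]]
C disc 489.421226104153 258.2162162162162 [ 0.4719 -0.1892  0.05  ] hull [[492, 242], [502, 252], [499, 264], [487, 270], [476, 271], [467, 260], [470, 248], [475, 244]]
  world z.05 [[0.4931, -0.193], [0.4801, -0.2056], [0.4645, -0.2014], [0.4566, -0.1858], [0.4553, -0.1716], [0.4695, -0.1603], [0.4851, -0.1644], [0.4904, -0.171]]
A
[[125 126 127 127 126 128 126 126 123 127 129 126 128 127 127 125 125 123
  123 124 120 125 124 125 126 129 127]
 [124 128 125 126 123 122 125 125 125 125 124 125 126 12
[... 5807 characters left out ...]
9  23  36  37  27]
 [128 122 119 107  83  57  38  24  21  13  29  38  38  36  29  24  27  30
   26  31  28  30  31  32  30  28  32]
 [128 112  94  64  46  23  18   6   2  18  34  25  38  34  35  33  26  25
   33  32  32  30  37  37  29  31  29]
 [127 104  64  22   6  11   0   2   7  24  32  30  30  32  31  22  23  28
   28  43  42  39  34  37  34  25  30]
 [126 100  52   4  17   6   8  15  16  24  18  36  29  31  27  26  30  33
   35  42  43  39  34  34  36  37  27]]
((71.71739196777344, 61.548336029052734), (90.88226318359375, 113.23748016357422), 84.5309066772461)
[[0.739, 0.219, 0.012], [0.753, 0.058, 0.012], [0.622, 0.044, 0.012], [0.607, 0.203, 0.012]]
[0.67999113 0.1308076  0.012     ]
```

```bash
python3 - <<'E'
from h import *
c=camera("top")
for nm,a,b,d in(("A",(174.4,239),(185.8,239),(176.7,264.1)),("B",(342.5,234.7),(352.6,237.7),(339.3,259.8)),("C",(475.0,234.7),(485.5,232.4),(489.4,258.2))):
    p,q=ray(c,*a,.034)[:2],ray(c,*b,.034)[:2]; t=(p+q)/2; e=p-q; w=np.linalg.norm(e); n=np.array([e[1],-e[0]])/w
    D=ray(c,*d,.05)[:2]; m=t-D
    y=np.arctan2(n[1],n[0])
    print(nm,"tip",t.round(4),"w",w.round(4),"yaw edge",np.degrees(y).round(1),"yaw disc",np.degrees(np.arctan2(m[1],m[0])).round(1),"dist",np.linalg.norm(m).round(4),"ctr",(t-.031*n).round(4),"disc",D.round(4), "grasp ctr",(t-.024*n).round(4))
E
```

```text
A tip [0.4971 0.2217] w 0.0156 yaw edge 0.2 yaw disc 1.6 dist 0.0345 ctr [0.4661 0.2216] disc [0.4626 0.2207] grasp ctr [0.4731 0.2216]
B tip [ 0.5015 -0.005 ] w 0.0141 yaw edge -16.5 yaw disc -18.5 dist 0.0341 ctr [0.4717 0.0038] disc [0.4691 0.0058] grasp ctr [0.4785 0.0018]
C tip [ 0.5055 -0.1817] w 0.0143 yaw edge 12.6 yaw disc 12.7 dist 0.0344 ctr [ 0.4752 -0.1884] disc [ 0.4719 -0.1892] grasp ctr [ 0.482  -0.1869]
```

```bash
python3 -m pendant '[[[1.6,-2.8,-0.6,0,0,-5,1],[1.6,-2.8,-0.6,0,0,-5,1],[1.6,-2.8,-0.6,0,0,-5,1],[1.6,-2.8,-0.6,0,0,-5,1],[1.6,-2.8,-0.6,0,0,-5,1],[1.6,-2.8,-0.6,0,0,-5,1],[1.6,-2.8,-0.6,0,0,-5,1],[1.6,-2.8,-0.6,0,0,-5,1],[1.6,-2.8,-0.6,0,0,-5,1],[1.6,-2.8,-0.6,0,0,-5,1],[1.6,-2.8,-0.6,0,0,-5,1],[1.6,-2.8,-0.6,0,0,-5,1],[1.4,-3.0,-0.6,0,0,-5,1],[0,0,0,0,0,0,1]]]'
```

```text
clock: 1.42
ee_pos: [0.4739, 0.2093, 0.1511]
eef_rot: [[0.999, -0.037, 0.003], [-0.037, -0.999, 0.004], [0.003, -0.004, -1.0]]
ft_force: [-0.4, 0.1, 0.2]
width: 0.0869
```

```bash
python3 -m pendant '[[[0,0.6,-1.5,0.2,0,1.5,1],[0,0.6,-1.5,0,0,1.5,1],[0,0,-1.5,0,0,0,1],[0,0,-1.5,0,0,0,1],[0,0,0,0,0,0,1]]]'; python3 - <<'E'
from h import *
for n in("top","scene"):
    c=camera(n);cv2.imwrite(f"pics/{n}1.png",c["image"][:,:,::-1])
a=cv2.imread("pics/top1.png")[170:350,90:330];b=cv2.imread("pics/scene1.png")[90:270,280:520]
cv2.imwrite("pics/v1.png",cv2.resize(np.hstack([a,b]),(800,300)))
E
```

```text
clock: 1.83
ee_pos: [0.4758, 0.2186, 0.0902]
eef_rot: [[1.0, 0.011, 0.005], [0.011, -1.0, 0.01], [0.005, -0.01, -1.0]]
ft_force: [-0.4, 0.0, 0.3]
width: 0.0867
```

View pics/v1.png

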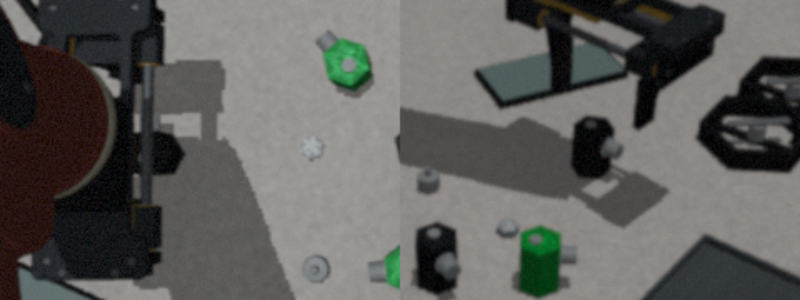

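```bash
python3 -m pendant '[[[-0.25,0.3,-1.2,-0.6,0.3,0,1],[0,0,-1.2,0,0,0,1],[0,0,-1.2,0,0,0,1],[0,0,-1.2,0,0,0,1],[0,0,-1.1,0,0,0,1],[0,0,-0.5,0,0,0,1],[0,0,0,0,0,0,1]]]'
```

```text
clock: 2.52
ee_pos: [0.4761, 0.225, 0.0269]
eef_rot: [[1.0, 0.013, 0.007], [0.013, -1.0, 0.004], [0.007, -0.004, -1.0]]
ft_force: [0.2, -0.6, -0.1]
width: 0.0872
```

```bash
python3 -m pendant '[[[-0.2,-0.3,0,0,0.3,0,1],[0,0,0,0,0,0,0.25],[0,0,0,0,0,0,0.25],[0,0,0,0,0,0,0.25],[0,0,0,0,0,0,0.25]]]'; python3 -m pendant '[[[0,0,0,0,0,0,0],[0,0,0,0,0,0,0],[0,0,0,0,0,0,-0.4],[0,0,0,0,0,0,-0.4],[0,0,0,0,0,0,-0.4],[0,0,0,0,0,0,-0.4],[0,0,0,0,0,0,-0.4],[0,0,0,0,0,0,-0.4]]]'
```

```text
clock: 2.93
ee_pos: [0.4748, 0.222, 0.0281]
eef_rot: [[1.0, 0.013, 0.002], [0.013, -1.0, 0.005], [0.002, -0.005, -1.0]]
ft_force: [-0.4, -0.8, -0.2]
width: 0.0676
clock: 3.6
ee_pos: [0.4751, 0.2224, 0.0292]
eef_rot: [[1.0, 0.013, 0.003], [0.013, -1.0, 0.006], [0.003, -0.006, -1.0]]
ft_force: [-0.5, 0.3, 1.5]
width: 0.0441
```

```bash
python3 -m pendant '[[[0,0,0,0,0,0,-0.4],[0,0,0,0,0,0,-0.4],[0,0,0,0,0,0,-0.4],[0,0,0,0,0,0,-0.4]]]';python3 -m pendant '[[[0,0,0,0,0,0,0.3],[0,0,0,0,0,0,0.9],[0,0,0,0,0,0,1],[0,0,0,0,0,0,1],[0,0,0,0,0,0,1],[0,0,0,0,0,0,1]]]'
```

```text
clock: 3.93
ee_pos: [0.4751, 0.2224, 0.0292]
eef_rot: [[1.0, 0.013, 0.003], [0.013, -1.0, 0.006], [0.003, -0.006, -1.0]]
ft_force: [-0.8, 0.2, 0.0]
width: 0.0441
clock: 4.43
ee_pos: [0.4752, 0.2225, 0.0291]
eef_rot: [[1.0, 0.013, 0.003], [0.013, -1.0, 0.006], [0.003, -0.006, -1.0]]
ft_force: [-0.9, 0.6, 0.2]
width: 0.0763
```

```bash
python3 -m pendant '[[[0,0,1,0,0,0,1],[0,0,2,0,0,0,1],[0,0,2,0,0,0,1],[0,0,2,0,0,0,1],[0,0,1,0,0,0,1],[0,-2.4,0,0,0,-2,1],[0,-2.4,0,0,0,-2,1],[0,-2.4,0,0,0,-2,1],[0,-2.4,0,0,0,-2,1],[0,-2.4,0,0,0,-2,1],[0,-2.4,0,0,0,-2,1],[0,-2.4,0,0,0,-2,1],[0,-2.4,0,0,0,-2,1],[0,-2.4,0,0,0,-2,1],[0,0,0,0,0,0,1]]]'; python3 - <<'E'
from h import *
c=camera("scene");cv2.imwrite("pics/s2.png",c["image"][:,:,::-1])
E
```

```text
clock: 5.68
ee_pos: [0.4673, -0.0188, 0.1119]
eef_rot: [[0.943, -0.333, -0.0], [-0.333, -0.943, 0.004], [-0.002, -0.003, -1.0]]
ft_force: [-0.4, -0.2, -0.2]
width: 0.087
```

View pics/s2.png

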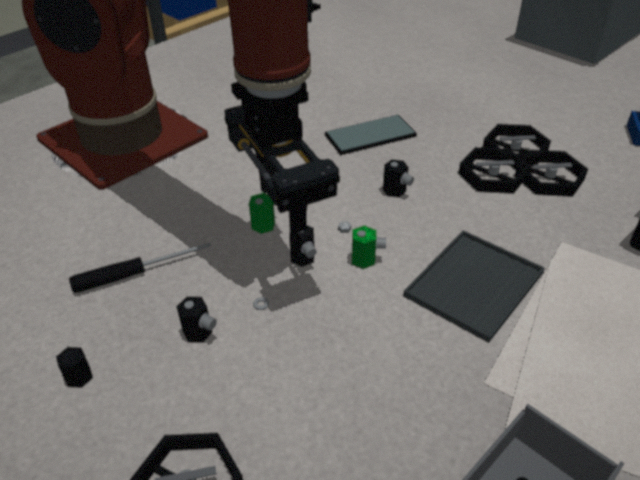

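```bash
python3 -m pendant '[[[0.55,1.0,-1,0,0,1,1],[0.55,1.0,-1,0,0,1,1],[0,0,0,0,0,0,1]]]'
```

```text
clock: 5.98
ee_pos: [0.4767, -0.0003, 0.0905]
eef_rot: [[0.952, -0.305, -0.002], [-0.305, -0.952, 0.006], [-0.004, -0.005, -1.0]]
ft_force: [-0.7, 0.5, -1.5]
width: 0.0868
```

```bash
python3 -m pendant '[[[0.2,0.2,-1.2,-0.2,0,0,1],[0,0,-1.2,0,0,0,1],[0,0,-1.2,0,0,0,1],[0,0,-1.2,0,0,0,1],[0,0,-1,0,0,0,1],[0,0,-0.3,0,0,0,1],[0,0,0,0,0,0,1]]]'
```

```text
clock: 6.57
ee_pos: [0.4751, -0.0018, 0.027]
eef_rot: [[0.95, -0.311, -0.006], [-0.311, -0.95, 0.001], [-0.006, 0.001, -1.0]]
ft_force: [-0.4, 0.2, 0.3]
width: 0.0871
```

```bash
python3 -m pendant '[[[0.3,0.35,0,0,-0.3,0.5,1],[0,0,0,0,0,0,0.25],[0,0,0,0,0,0,0.25],[0,0,0,0,0,0,0.25],[0,0,0,0,0,0,0.25]]]'; python3 -m pendant '[[[0,0,0,0,0,0,0],[0,0,0,0,0,0,0],[0,0,0,0,0,0,-0.4],[0,0,0,0,0,0,-0.4],[0,0,0,0,0,0,-0.4],[0,0,0,0,0,0,-0.4],[0,0,0,0,0,0,-0.4],[0,0,0,0,0,0,-0.4],[0,0,0,0,0,0,-0.4],[0,0,0,0,0,0,-0.4]]]'
```

```text
clock: 6.98
ee_pos: [0.4795, 0.002, 0.029]
eef_rot: [[0.953, -0.302, 0.002], [-0.302, -0.953, 0.002], [0.001, -0.002, -1.0]]
ft_force: [-1.0, 0.3, 0.0]
width: 0.0679
clock: 7.82
ee_pos: [0.4795, 0.0022, 0.0298]
eef_rot: [[0.953, -0.302, 0.002], [-0.302, -0.953, 0.003], [0.001, -0.003, -1.0]]
ft_force: [-1.0, 0.3, 1.2]
width: 0.0359
```

```bash
python3 -m pendant '[[[0,0,0,0,0,0,-0.4],[0,0,0,0,0,0,-0.4],[0,0,0,0,0,0,-0.4]]]'; python3 - <<'E'
from h import *
c=camera("scene");i=c["image"][170:320,220:420,::-1];cv2.imwrite("pics/s3.png",np.clip(cv2.resize(i,(800,600),interpolation=2)*1.5,0,255).astype(np.uint8))
E
```

```text
clock: 8.07
ee_pos: [0.4796, 0.0022, 0.0299]
eef_rot: [[0.953, -0.302, 0.002], [-0.302, -0.953, 0.003], [0.001, -0.003, -1.0]]
ft_force: [-0.8, 0.3, 0.7]
width: 0.036
```

View pics/s3.png

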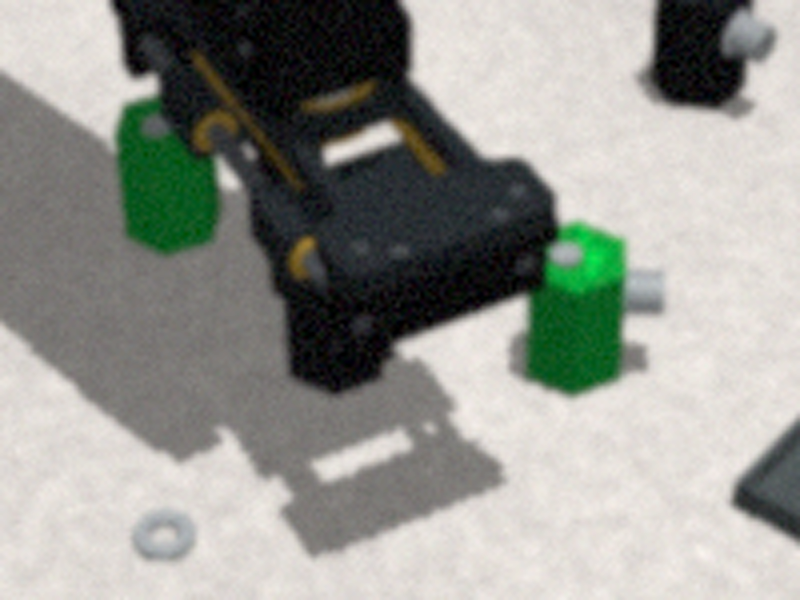

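```bash
python3 -m pendant '[[[0,0,0.5,0,0,0,-0.4],[0,0,1,0,0,0,-0.4],[0,0,1.5,0,0,0,-0.4],[0,0,1.5,0,0,0,-0.4],[0,0,1.5,0,0,0,-0.4],[0,0,1.5,0,0,0,-0.4],[0,0,1,0,0,0,-0.4],[0,0,0,0,0,0,-0.4]]]'; python3 - <<'E'
from h import *
c=camera("scene");i=c["image"][130:280,220:420,::-1];cv2.imwrite("pics/s4.png",np.clip(cv2.resize(i,(800,600),interpolation=2)*1.6,0,255).astype(np.uint8))
E
```

```text
clock: 8.78
ee_pos: [0.4781, 0.0006, 0.1221]
eef_rot: [[0.953, -0.304, 0.001], [-0.304, -0.953, 0.001], [0.0, -0.001, -1.0]]
ft_force: [0.1, -0.3, -1.4]
width: 0.0356
```

View pics/s4.png

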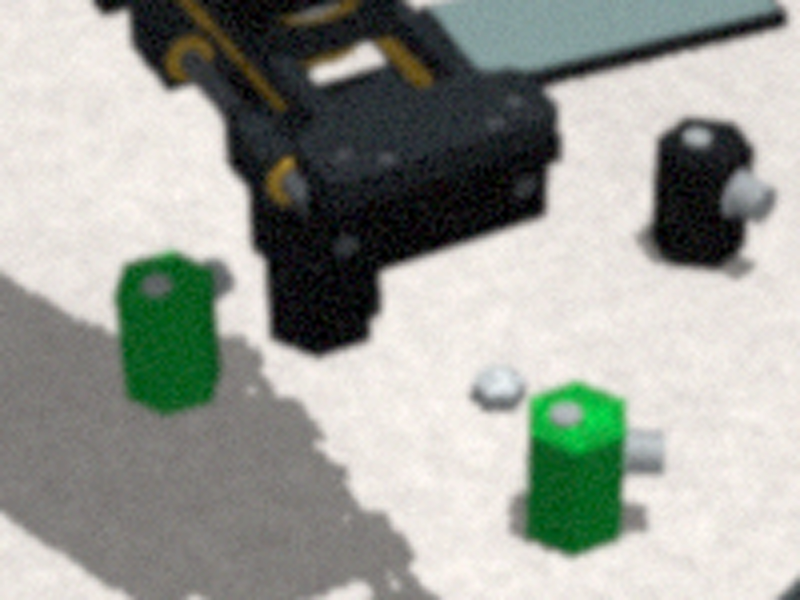

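```bash
python3 -m pendant '[[[0.5,0.3,0,0,0,0,-0.4],[1,0.65,0,0,0,0,-0.4],[1.5,1,0,0,0,0,-0.4],[1.5,1,0,0,0,0,-0.4],[1.5,1,0,0,0,0,-0.4],[1.5,1,0,0,0,0,-0.4],[1.5,1,0,0,0,0,-0.4],[1.5,1,0,0,0,0,-0.4],[1.5,1,0,0,0,0,-0.4],[1.5,1,0,0,0,0,-0.4],[1.5,1,0,0,0,0,-0.4],[1.5,1,0,0,0,0,-0.4],[1.2,0.8,0,0,0,0,-0.4],[0.8,0.5,0,0,0,0,-0.4],[0.4,0.2,0,0,0,0,-0.4],[0,0,0,0,0,0,-0.4]]]'; python3 - <<'E'
from h import *
c=camera("scene");cv2.imwrite("pics/s5.png",np.clip(c["image"][:,:,::-1]*1.5,0,255).astype(np.uint8))
E
```

```text
clock: 10.17
ee_pos: [0.6774, 0.1436, 0.0988]
eef_rot: [[0.955, -0.295, -0.021], [-0.295, -0.955, -0.004], [-0.019, 0.01, -1.0]]
ft_force: [-0.3, -0.2, -1.7]
width: 0.0357
```

View pics/s5.png

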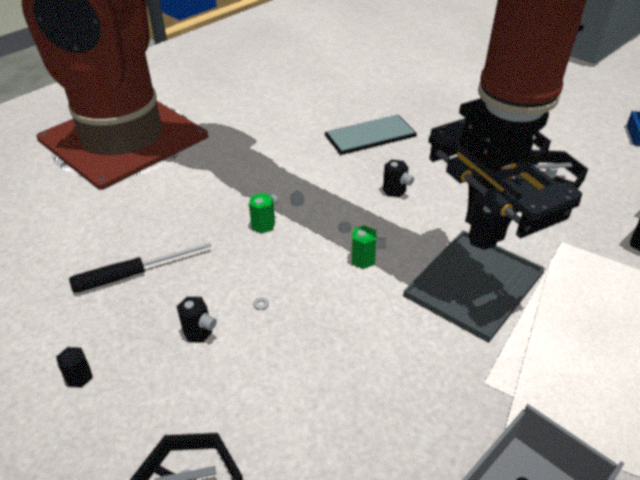

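```bash
python3 -m pendant '[[[0.1,-0.6,-0.6,0.2,-1.2,0,-0.4],[0.1,-0.6,-1,0,0,0,-0.4],[0,0,-1,0,0,0,-0.4],[0,0,-1,0,0,0,-0.4],[0,0,-0.6,0,0,0,-0.4],[0,0,-0.3,0,0,0,-0.4],[0,0,0,0,0,0,-0.4]]]'
```

```text
clock: 10.8
ee_pos: [0.6762, 0.1293, 0.0473]
eef_rot: [[0.955, -0.297, -0.006], [-0.297, -0.955, -0.001], [-0.005, 0.003, -1.0]]
ft_force: [0.4, 0.2, -2.2]
width: 0.0359
```

```bash
python3 -m pendant '[[[0.1,0,-0.4,0,-0.3,0,-0.4],[0,0,-0.3,0,0,0,-0.4],[0,0,-0.2,0,0,0,-0.4],[0,0,0,0,0,0,-0.4]]]'
```

```text
clock: 11.13
ee_pos: [0.6777, 0.13, 0.0379]
eef_rot: [[0.955, -0.296, 0.0], [-0.296, -0.955, -0.001], [0.001, 0.001, -1.0]]
ft_force: [0.0, -0.1, -1.5]
width: 0.0355
```

```bash
python3 -m pendant '[[[0,0,-0.2,0,0,0,-0.4],[0,0,0,0,0,0,-0.4]]]'; python3 -m pendant '[[[0,0,-0.1,0,0,0,-0.4],[0,0,0,0,0,0,-0.4]]]'
```

```text
clock: 11.3
ee_pos: [0.6779, 0.1302, 0.0361]
eef_rot: [[0.955, -0.296, 0.001], [-0.296, -0.955, -0.001], [0.001, 0.0, -1.0]]
ft_force: [-0.6, 0.1, -1.1]
width: 0.036
clock: 11.47
ee_pos: [0.6782, 0.1304, 0.0354]
eef_rot: [[0.955, -0.296, 0.002], [-0.296, -0.955, -0.001], [0.002, 0.0, -1.0]]
ft_force: [-0.6, -0.6, -1.9]
width: 0.036
```

```bash
python3 -m pendant '[[[0,0,-0.15,0,0,0,-0.4],[0,0,0,0,0,0,-0.4]]]'
```

```text
clock: 11.63
ee_pos: [0.6786, 0.1304, 0.0342]
eef_rot: [[0.955, -0.296, 0.002], [-0.296, -0.955, -0.0], [0.002, -0.0, -1.0]]
ft_force: [-0.3, 0.3, -1.2]
width: 0.0359
```

```bash
python3 -m pendant '[[[0,0,-0.1,0,0,0,-0.4],[0,0,0,0,0,0,-0.4]]]'
```

```text
clock: 11.8
ee_pos: [0.6789, 0.1304, 0.0342]
eef_rot: [[0.955, -0.296, 0.003], [-0.296, -0.955, 0.0], [0.003, -0.001, -1.0]]
ft_force: [1.0, -0.5, -1.7]
width: 0.0354
```

```bash
python3 -m pendant '[[[0,0,-0.15,0,0,0,-0.4],[0,0,0,0,0,0,-0.4]]]'
```

```text
clock: 11.97
ee_pos: [0.6792, 0.1304, 0.0343]
eef_rot: [[0.955, -0.296, 0.004], [-0.296, -0.955, 0.001], [0.003, -0.002, -1.0]]
ft_force: [-0.5, -0.3, -1.6]
width: 0.0361
```

```bash
python3 -m pendant '[[[0,0,-0.15,0,0,0,-0.4],[0,0,0,0,0,0,-0.4]]]'
```

```text
clock: 12.13
ee_pos: [0.6796, 0.1304, 0.0342]
eef_rot: [[0.955, -0.296, 0.005], [-0.296, -0.955, 0.002], [0.004, -0.003, -1.0]]
ft_force: [0.2, -0.5, -1.3]
width: 0.0362
```

```bash
python3 -m pendant '[[[0,0,-0.25,0,-0.2,0,-0.4],[0,0,0,0,0,0,-0.4],[0,0,0,0,0,0,-0.4]]]'; python3 - <<'E'
from h import *
c=camera("scene");i=c["image"][190:340,400:600,::-1];cv2.imwrite("pics/s6.png",np.clip(cv2.resize(i,(800,600),interpolation=2)*1.8,0,255).astype(np.uint8))
E
```

```text
clock: 12.38
ee_pos: [0.6803, 0.1305, 0.0345]
eef_rot: [[0.955, -0.296, 0.01], [-0.296, -0.955, 0.003], [0.008, -0.006, -1.0]]
ft_force: [-0.3, 0.5, -1.4]
width: 0.0361
```

View pics/s6.png

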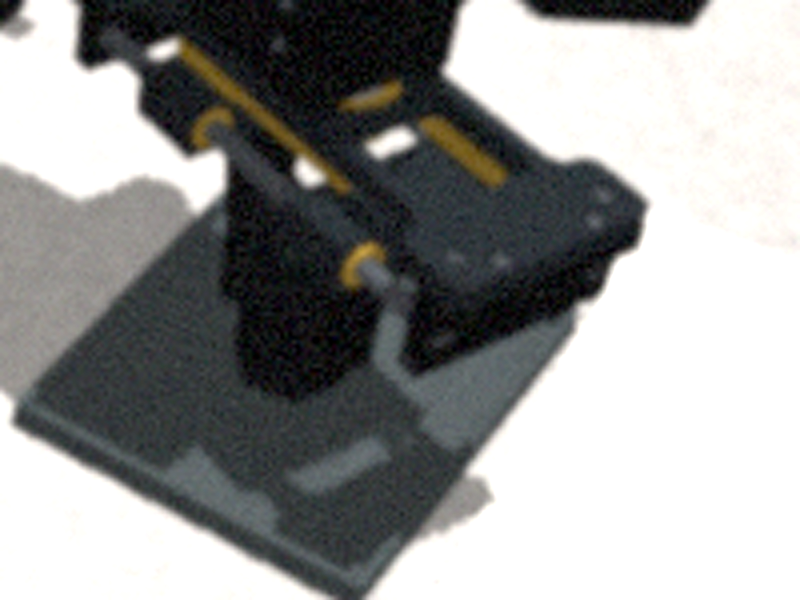

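```bash
python3 -m pendant '[[[0,0,-0.25,0,0.5,0,-0.4],[0,0,-0.15,0,0,0,-0.4]]]'
```

```text
clock: 12.6
ee_pos: [0.6806, 0.1306, 0.0338]
eef_rot: [[0.955, -0.296, 0.001], [-0.296, -0.955, 0.004], [-0.0, -0.004, -1.0]]
ft_force: [-10.2, -1.7, 19.6]
width: 0.036
```

```bash
python3 -m pendant '[[[0,0,-0.2,0,0.3,0,-0.4],[0,0,-0.15,0,0,0,-0.4]]]'
```

```text
clock: 12.77
ee_pos: [0.6808, 0.1306, 0.0339]
eef_rot: [[0.955, -0.296, -0.005], [-0.296, -0.955, 0.006], [-0.006, -0.004, -1.0]]
ft_force: [-7.7, -0.8, 15.1]
width: 0.0362
```

```bash
python3 -m pendant '[[[0,0,0,0,-0.3,0,-0.4],[0,0,0,0,0,0,-0.4]]]'
```

```text
clock: 12.93
ee_pos: [0.6809, 0.1304, 0.0341]
eef_rot: [[0.955, -0.296, 0.0], [-0.296, -0.955, 0.006], [-0.002, -0.006, -1.0]]
ft_force: [0.1, 0.5, -1.1]
width: 0.0358
```

```bash
python3 -m pendant '[[[0,0,-0.1,0,0,0,-0.1],[0,0,-0.1,0,0,0,0],[0,0,-0.1,0,0,0,0.15],[0,0,-0.1,0,0,0,0.3],[0,0,-0.1,0,0,0,0.6],[0,0,-0.1,0,0,0,1],[0,0,-0.1,0,0,0,1],[0,0,-0.1,0,0,0,1]]]'; python3 -m pendant '[[[0,0,1,0,0,0,1],[0,0,2,0,0,0,1],[0,0,2,0,0,0,1],[0,0,2,0,0,0,1],[0,0,2,0,0,0,1],[-2,0,2,0,0,0,1],[-3,0,2,0,0,0,1],[-3,0,2,0,0,0,1],[-3,0,1,0,0,0,1],[-3,0,0,0,0,0,1],[-3,0,0,0,0,0,1],[-2,0,0,0,0,0,1],[0,0,0,0,0,0,1],[0,0,0,0,0,0,1]]]'; python3 - <<'E'
from h import *
o=[]
for n in("scene","top"):
    c=camera(n);o.append(c["image"][:,:,::-1])
cv2.imwrite("pics/f.png",np.clip(cv2.resize(np.hstack(o),(800,300))*1.6,0,255).astype(np.uint8)); cv2.imwrite("pics/ftop.png",o[1])
i=np.hstack([o[0][190:340,380:580],o[1][40:190,170:370]])
cv2.imwrite("pics/f2.png",np.clip(cv2.resize(i,(800,300),interpolation=2)*1.8,0,255).astype(np.uint8))
E
```

```text
clock: 13.6
ee_pos: [0.681, 0.1303, 0.0234]
eef_rot: [[0.955, -0.296, -0.001], [-0.296, -0.955, 0.005], [-0.002, -0.004, -1.0]]
ft_force: [1.5, -0.8, -0.4]
width: 0.0754
clock: 14.77
ee_pos: [0.4811, 0.128, 0.1966]
eef_rot: [[0.955, -0.298, 0.001], [-0.297, -0.955, 0.009], [-0.002, -0.009, -1.0]]
ft_force: [1.2, -0.4, 0.2]
width: 0.0868
```

View pics/f.png

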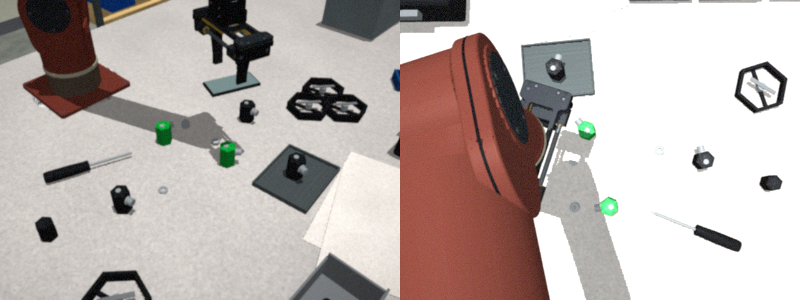

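View pics/f2.png

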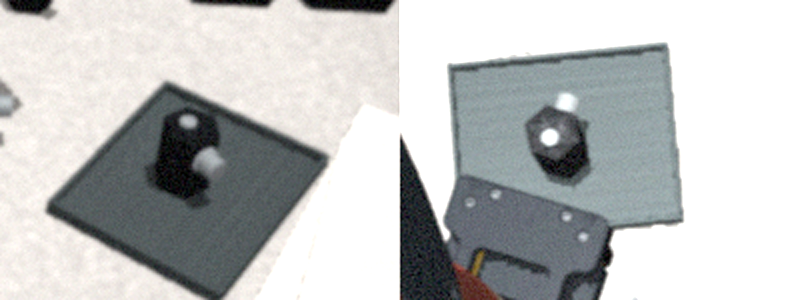

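```bash
python3 - <<'E'
from h import *
from plant import sign_off
c=camera("top");D=ray(c,245,108,.054);print(D-[.680,.131,0])
print(sign_off())
E
```

```text
[-0.00766556  0.00209712  0.054     ]
the job is handed in; nothing more can be done
None
```

The tired plunger is the middle one. It now stands upright in the tray, and I handed the job in at about 15 s of the 58 s allowed.

- **Finding it:** I squeezed two of the three, pin against back.
  - The left one (higher y) stopped at 44.1 mm, which is what a sound spring gives at 30 N.
  - The middle one went in to about 36 mm. That is 1 mm less than the 37 mm given for a tired one, and I can't explain the gap. It was far from a sound reading, so I did not squeeze the right one, which I never touched.
- **Carrying it:** The opening stayed at about 36 mm in every reading up to the release, so the pin should have been in at its stop. I did not see the pin itself while the gripper hid it. Setting it down pressed about 20 N on the tray floor, and I backed off before letting go.
- **Last checks:** Both cameras showed it upright, released and with its pin sprung out. From its top disc, it stands about 8 mm from the tray's middle. The other two looked upright and in place, judged by eye. The gripper was open, raised and clear of everything.

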